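# Fit the filling funnel and hold the feeder's shutter open at the mark

### The arm

A 6-joint arm with a two-finger parallel gripper is mounted at the origin on the work surface. World frame = base frame: x ahead of the robot, y to its left, z up, the work surface at z = 0. Lengths are in mm, angles in rad, forces in N, time in s.
With the tool pointing down it reaches from about 325 to 925 mm from the base axis. Payload 3.1 kg.
Tool frame: the origin (TCP) lies at the very end of the fingers, on their centre line; the grasp point (between the pads) lies 19 mm behind it; z points along the fingers, y is the line along which they close (so a half turn about z gives the same grasp; the last joint's range is limited). The gripper opens to 85 mm and grips with 20 to 120 N. Pads are 22 mm wide; open, the fingers measure 114 mm over their backs; the gripper's body (76 mm by 85 mm) begins 54 mm behind the grasp point. The pads swing forward as they close: fully open they stand 13 mm farther back than shut.
Start: joints at [-1.402, 0.217, 1.613, -0, 1.311, -0.112], TCP at [173.224, -600.527, 231.3] pointing down, gripper open.
Joint ranges: [-2.75, 2.75], [-0.78, 2.1], [0.31, 2.55], [-1.13, 4.27], [0.13, 2.63], [-2.58, 2.58]. Speed limits (rad/s): [2.79, 2.79, 3.14, 3.14, 3.14, 3.14].

### API

Orientations are given as [roll, pitch, yaw] about the fixed x, y, z axes, in that order (R = Rz(yaw) Ry(pitch) Rx(roll)).
In Python, from bench import * gives the robot as it stands.
- The arm moves only by the tool servo_tool, never from a script. Its argument "deltas" is a list of rows, each a list of 3 entries, a list of its own where there are three numbers: the shift along the tool's x, y, z in m, then the turn about the tool's z in degrees, then the opening, from 0 (shut) to 1 (fully open). A call has 1 to 5 rows; each row is the pose to reach, as a shift and turn from the pose commanded when the call began, along the tool's axes at that moment; what a row does not reach only later rows make up. A row lasts 1/10 s, in which the tool goes at most 50 mm and 8.59 degrees, less where a joint would pass 70% of its speed; a pose out of reach is approached as far as the arm can. A call with a gripper value outside its range is refused whole. The fingers move at their own pace and stop on an object; the grip force is fixed at half the most. Time passes only in rows, so rows that repeat a pose let the fingers close. It gives the time, the measured TCP pose, the force, the opening and the grip force at its end, in the units of the state.
- read_state(): the state, without advancing time (a new reading comes with each control period).
- camera(name): name is "side" or "top" or "wrist"; returns the picture (384x512x3 uint8, red, green, blue); there is no depth.
- camera_info(name): a dict with "camera_matrix" (3x3 intrinsics, pixels), "rvec" (rotation vector, rad) and "tvec" (3), from world to camera coordinates, as OpenCV has them; the wrist camera has in their place "mount" (4x4, takes a point from camera to tool coordinates, whose origin is the TCP and whose axes are the flange's). Camera axes: x right, y down, z forward; pixel columns grow to the right and rows downward; lengths in mm; the calibration is good to about 2 mm. The wrist camera is an equidistant fisheye: a pixel r from the principal point sees the ray r / f radians off the axis. A picture is of the moment at which its call begins: read the wrist's pose just before it. camera_info takes no time and is no camera call.
- job_done(): hands the job in; it is judged then, once.
The state is a dict: "clock": time; "qpos": joint angles; "joint_vel": joint speeds; "joint_efforts": joint torques, N m; "tcp_pos": TCP position; "tcp_rot": TCP orientation; "wrist_force": force on the tool from outside, world axes, zero at the start; "ft_torque": the same for the moment, N m; "grip_width": finger opening in mm; "grip_force": force on a finger pad.
Only numpy, scipy, OpenCV 4.12 (cv2) and the standard library are available. Lean on these libraries where they do the work, as an engineer would, in place of code of your own. Each camera call takes 0.05 s, during which the arm holds its last target. There are 200 camera calls.

### The job

Get the parts feeder ready for refilling: take the orange funnel from its grey stand and set it upright and fully home in the steel filling neck, without dropping it, and let go of it. Then pull the red post of the spring-return shutter out until it is in line with the two green marks, and keep it there: finish while still holding the post at the marks with the gripper, everything else on the table left where it was.

Things in the scene. Friction and masses are not known exactly. Their poses are not given: they have to be found in the camera images.
- funnel_cup (a point): Orange funnel: open upright cup (58 mm outer diameter, 45 tall, 3 mm wall) on a tapered stem 34 mm long (28 mm diameter at top, 23 at tip), about 90 g. Point: centre of the cup, half-way up it; rim 22.5 mm above, flat underside (shoulder round the stem) 22.5 mm below, stem tip 56.5 mm below. z: up out of the cup. Starts upright in the grey stand, shoulder on its top.
- stand: Grey fixed block in which the funnel is parked, 70 x 70 x 50 mm tall with a 35 mm hole in its top; origin at the centre of its underside, on the table.
- neck_mouth (a point): Centre of the mouth of the station's steel filling neck, 90 mm above the table: upright tube, 35 mm bore, 48 mm outer diameter, 39 mm deep. The stem enters with clearance until the shoulder lies on the rim (cup centre then 22.5 mm above this point). x: level, along the guide, away from the post; the shutter is pulled towards -x.
- station: Fixed filling station. Origin on the table under the neck's axis, axes as neck_mouth. Body under the neck 110 x 94 mm, 42 mm tall, with an 80 mm wide flange round the neck's foot, 56 mm tall; a guide 66 mm wide with rails 51 mm tall reaches 190 mm from the neck's axis on the -x side.
- post (a point): Red upright round post on the brass spring-return shutter, by which it is pulled: 20 mm diameter, from 54 to 114 mm above the table, on a dark collar of 32 mm diameter. Point: on its axis, 95 mm above the table. Shut, it is 115 mm from the neck's axis. A spring draws it towards the neck: about 4 N shut, 6 to 9 N at the mark; it goes shut if let go.
- shutter (a joint): How far the shutter is pulled out, in m: 0 shut (as at the start), 0.078 at the end stop, which lies beyond the mark.
- mark: Two green marks on the guide, one on each side, 8 mm wide along the guide, 4 mm tall on the rails. Origin midway between them on the guide's centre line, 51 mm above the table; x as the neck's x. The shutter is out to the mark when the post's axis is on the line joining the marks (post at x = 0 in this frame), 28 to 55 mm of pull from shut.
- bin: Bystander to leave alone: blue open parts bin with small steel pellets, 100 x 80 x 45 mm tall; origin at the underside
- jar_a: Bystander to leave alone: white jar with orange lid, 60 mm diameter, 90 mm tall; origin at the underside
- jar_b: Bystander to leave alone: second white jar with orange lid, 60 mm diameter, 90 mm tall; origin at the underside
- oil: Bystander to leave alone: yellow oil bottle with red cap, 52 mm diameter, 110 mm tall; origin at the underside
- driver: Bystander to leave alone: screwdriver lying flat; origin at the underside
- wrench: Bystander to leave alone: wrench lying flat; origin at the underside
- plug: Bystander to leave alone: black rubber plug, 42 mm diameter, 42 mm tall; origin at the underside
- gauge: Bystander to leave alone: small steel gauge block with a brass pin, 30 x 30 x 60 mm tall; origin at the underside
There are look-alikes about, which are no part of the job. What is shaped like the part that bears funnel_cup but pink or purple is not meant.

How it is judged (in metres and radians):
On the way, in this order (a step that is already met when the one before it is completed fails the run):
1. the funnel is fully home and upright in the filling neck, let go of and at rest (horizontal distance between funnel_cup and neck_mouth below 0.007 m and z of funnel_cup in the frame of neck_mouth between 0.018 and 0.0265 m and angle between funnel_cup's own z axis and vertical below 0.1 rad and contact force between the fingers and funnel below 0.1 N and linear speed of funnel below 0.02 m/s), for 0.2 s.
2. with the funnel home, the gripper holds the shutter's post in line with the green marks (horizontal distance between funnel_cup and neck_mouth below 0.007 m and z of funnel_cup in the frame of neck_mouth between 0.018 and 0.0265 m and angle between funnel_cup's own z axis and vertical below 0.1 rad and contact force between the fingers and funnel below 0.1 N and x of post in the frame of mark between -0.006 and 0.006 m and velocity of joint shutter between -0.02 and 0.02 m/s and contact force between the fingers and shutter above 3 N), for 0.5 s.
At the end, for the whole second after the job is handed in: Funnel upright (0.1 rad) in the neck, within 7 mm of its axis, shoulder within 4 mm of the rim, not held; the post at rest within 6 mm of the line of the green marks along the guide, held out by the gripper (over 3 N between fingers and shutter) (all of step 2); the arm keeps its last pose, push and grip.
It fails at once if the funnel is dropped (falls freely faster than 0.5 m/s) (linear speed of funnel above 0.5 m/s and contact force between the fingers and funnel below 0.1 N).
It fails at once if a bystander is moved by more than 20 mm or tipped over (distance of any of bin, jar_a, jar_b, oil, driver, wrench, plug, gauge from where it was at the start of the episode above 0.02 m or angle between any of bin, jar_a, jar_b, oil, plug, gauge's own z axis and vertical above 0.5 rad).
It also fails if it takes over 51 s, if anything falls off the work surface, if the arm or the gripper's body presses on something with over 40 N, if the wrist force passes 120 N, or if a joint passes its speed limit or range.

## Working session

There is one attempt and no reset: what is moved stays moved. The work goes in short steps, Python scripts to look and compute and a tool call to move; the robot and the scene stay as the last step left them, time stands still between calls to the robot, and variables do not carry over. Pictures are saved under pics/ and viewed, at most 10 in all, crops included, and the job is handed in when it is done.

Besides the shell and the picture viewer there is one more tool, called after "Call:" as a command line: name --argument value ..., lists and objects as JSON in quotes. servo_tool: Moves the arm, as the interface text tells. Its arguments: {"type":"object","properties":{"deltas":{"type":"array"}},"required":["deltas"]}

```bash
mkdir -p pics; ls
python3 - <<'E'
from bench import *
import cv2,numpy as np
a=camera("side");b=camera("top")
cv2.imwrite("pics/side.png",a[:,:,::-1]);cv2.imwrite("pics/top.png",b[:,:,::-1])
for n in("side","top","wrist"):
    i=camera_info(n);print(n,i)
s=read_state();print(s)
E
```

```text
pics
side {'camera_matrix': array([[404.43022659,   0.        , 253.22793769],
       [  0.        , 404.43022659, 193.6916522 ],
       [  0.        ,   0.        ,   1.        ]]), 'rvec': array([ 0.51182679, -2.7064477 ,  1.18525821]), 'tvec': array([506.03371199, 208.55077059, 938.94872434])}
top {'camera_matrix': array([[491.92961034,   0.        , 244.34766377],
       [  0.        , 491.92961034, 194.77859712],
       [  0.        ,   0.        ,   1.        ]]), 'rvec': array([ 2.12890903, -2.17607845,  0.13944744]), 'tvec': array([  -2.95019039,  581.80212813, 1303.37323352])}
wrist {'camera_matrix': array([[297.31863964,   0.        , 253.7786312 ],
       [  0.        , 297.31863964, 194.96967871],
       [  0.        ,   0.        ,   1.        ]]), 'mount': array([[ 1.53798478e-04, -9.63724385e-01, -2.66899395e-01,
         6.65161533e+01],
       [ 9.99999976e-01,  1.89915991e-04, -1.09510169e-04,
        -8.93766196e-01],
       [ 1.56226084e-04, -2.66899372e-01,  9.63724391e-01,
        -1.41532285e+02],
       [ 0.00000000e+00,  0.00000000e+00,  0.00000000e+00,
         1.00000000e+00]])}
{'clock': 0.1, 'qpos': array([-1.40218626e+00,  2.17671445e-01,  1.61482404e+00,  4.25441591e-06,
        1.31129843e+00, -1.12202084e-01]), 'joint_vel': array([ 0.00021278, -0.00114607, -0.00391316, -0.00010153,  0.0009932 ,
        0.00018334]), 'joint_efforts': array([-4.54998244e-04, -3.98071718e+01, -3.04970276e+01, -1.19834899e-04,
        4.19389791e-03, -9.39691525e-07]), 'tcp_pos': array([ 173.10382259, -599.76407116,  230.07705932]), 'tcp_rot': array([-3.13940569e+00, -2.50551796e-04,  2.80810777e-01]), 'wrist_force': array([-0.34924072,  0.293012  , -0.20023038]), 'ft_torque': array([0.00798292, 0.00861527, 0.00323325]), 'grip_force': 0.0, 'grip_width': 85.35336772672612}
```

View pics/side.png

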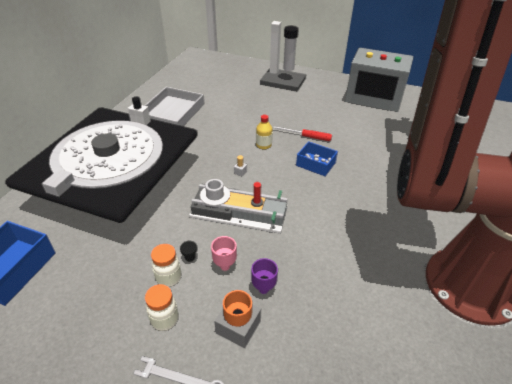

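View pics/top.png

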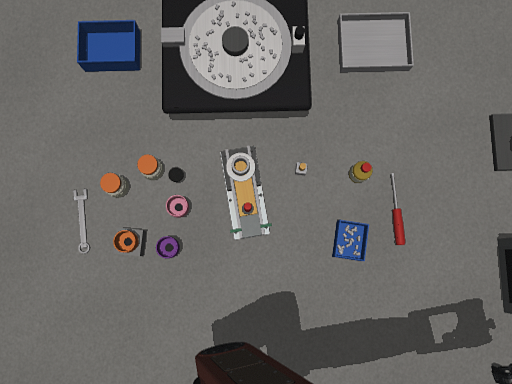

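Side: the orange funnel is in the grey stand at (238,308). Top: it is at (126,241), neck (240,166), red post (247,208), green marks (236,230) and (267,226).
Look-alikes in the top view: pink (178,206) and purple (168,247) funnels, jar lids (112,184) and (149,165). By the description I choose orange (126,241), the one in the grey block.

```bash
cat > h.py <<'E'
from bench import *
import cv2,numpy as np
from scipy.spatial.transform import Rotation as Rn
def ray(n,uv):
    i=camera_info(n);R=cv2.Rodrigues(i["rvec"])[0];t=i["tvec"]
    d=R.T@np.linalg.inv(i["camera_matrix"])@np.array([uv[0],uv[1],1.]);return -R.T@t,d
def plane(n,uv,z):
    o,d=ray(n,uv);return (o+d*(z-o[2])/d[2])
def proj(n,p):
    i=camera_info(n);return cv2.projectPoints(np.array([p],float),i["rvec"],i["tvec"],i["camera_matrix"],None)[0].ravel()
def tri(a,b):
    (o,d),(p,e)=a,b;s=np.linalg.lstsq(np.c_[d,-e],p-o,rcond=None)[0]
    x,y=o+d*s[0],p+e*s[1];return (x+y)/2,np.linalg.norm(x-y)
def wproj_ray(uv,s):
    i=camera_info("wrist");K=i["camera_matrix"];M=i["mount"]
    x=(uv[0]-K[0,2])/K[0,0];y=(uv[1]-K[1,2])/K[1,1];r=np.hypot(x,y)+1e-9
    d=np.array([x/r*np.sin(r),y/r*np.sin(r),np.cos(r)])
    T=Rn.from_euler("xyz",s["tcp_rot"]).as_matrix()
    return s["tcp_pos"]+T@M[:3,3],T@M[:3,:3]@d
def wplane(uv,s,z):
    o,d=wproj_ray(uv,s);return o+d*(z-o[2])/d[2]
def blobs(im,lo,hi,amin=6):
    m=cv2.inRange(cv2.cvtColor(im,cv2.COLOR_RGB2HSV),lo,hi)
    n,l,st,c=cv2.connectedComponentsWithStats(m)
    return m,[(c[k].round(1),st[k].tolist()) for k in range(1,n) if st[k][4]>=amin],l
E
python3 - <<'E'
from h import *
for n in("top","side"):
    im=cv2.imread(f"pics/{n}.png")[:,:,::-1].copy()
    for nm,lo,hi in(("orange",(5,170,60),(15,255,255)),("green",(65,80,40),(90,255,255)),("red",(0,180,60),(4,255,255)),("red2",(172,150,60),(180,255,255))):
        for c,st in blobs(im,lo,hi)[1]:
            if n=="side" and c[0]>400: continue
            print(n,nm,c,st)
    if n=="top":cv2.imwrite("pics/crop.png",np.hstack([cv2.resize(im[y:y+100,x:x+100,::-1],(400,400),interpolation=cv2.INTER_CUBIC) for x,y in((80,190),(200,140))]))
E
```

```text
top orange [147.1 164.2] [138, 155, 19, 20, 298]
top orange [110.  182.6] [100, 173, 20, 20, 302]
top orange [125. 241.] [114, 231, 24, 21, 296]
top green [265.8 225.1] [261, 224, 11, 3, 21]
top green [235.3 230.1] [230, 229, 11, 3, 23]
top red [366.  166.7] [362, 163, 9, 9, 57]
top red [247.1 206.6] [244, 203, 7, 9, 34]
top red [398.2 226.6] [393, 209, 12, 36, 292]
side orange [163.1 254.9] [152, 245, 23, 21, 371]
side orange [158.3 297.3] [146, 285, 25, 25, 483]
side orange [237.  307.5] [224, 291, 27, 35, 745]
side green [397.5  58.9] [395, 57, 6, 5, 26]
side green [279.2 194.1] [278, 191, 3, 7, 10]
side green [273.1 216.9] [272, 212, 3, 10, 21]
side red [383.2  56.9] [382, 56, 4, 3, 10]
side red [264.  118.5] [262, 116, 5, 6, 30]
side red [316.7 134.9] [303, 130, 28, 11, 154]
side red [256.7 192.6] [254, 183, 6, 20, 92]
```

View pics/crop.png

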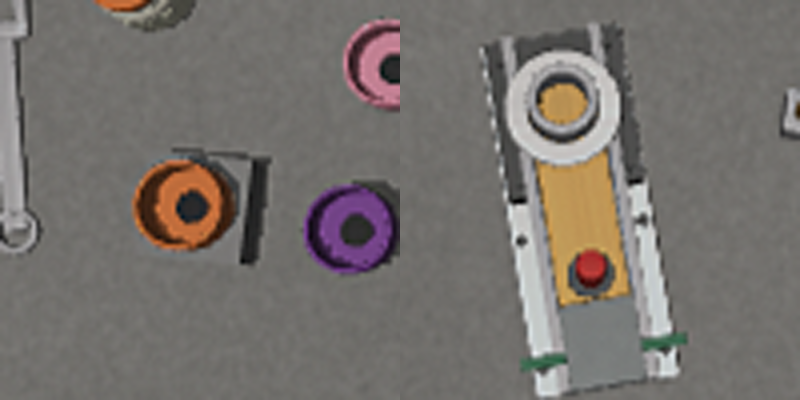

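Crop shows the orange cup in the grey block at top (126,241), with pink and purple standing free beside it; the neck ring is at (240.8,165.7), the post top at (247.8,206).

Run:
```python
from h import *
np.set_printoptions(precision=1,suppress=True)
im=cv2.imread("pics/top.png")[:,:,::-1].copy();sd=cv2.imread("pics/side.png")[:,:,::-1].copy()
m,_,_=blobs(im,(4,120,30),(16,255,255));m[:228]=0;m[258:]=0;m[:,:105]=0;m[:,145:]=0
(c,ax,an)=cv2.fitEllipse(cv2.convexHull(cv2.findContours(m,0,1)[0][0]));print("cup ell",c,ax)
F=plane("top",c,95);print("funnel",F,"from maxenclosing")
N=plane("top",(240.8,165.7),90);P=plane("top",(247.8,206),114);g1=plane("top",(265.8,225.1),53);g2=plane("top",(235.3,230.1),53);M=(g1+g2)/2
print("neck",N,"post",P,np.linalg.norm((N-P)[:2]),"marks",g1,g2,M, np.linalg.norm((g1-g2)[:2]))
u=(N-M)[:2];L=np.linalg.norm(u);u/=L;print("u",u,L,np.degrees(np.arctan2(u[1],u[0])), (P-N)[:2]@u)
g=g1-g2;print("mark dir",np.degrees(np.arctan2(g[1],g[0])))
for nm,c,z in(("jarb",(149,165),90),("jara",(112,184),90),("pink",(178,206),45),("purple",(168,247),45),("plug",(176,174),42),("gauge",(301,169),60),("oil",(366,167),110),("binc",(350,240),45)):
    print(nm,plane("top",c,z))
# side checks
for p in(F,N,P):print("side proj",proj("side",p))
print(tri(ray("top",(247.8,206)),ray("side",(257,184))),tri(ray("top",(126.2,241.2)),ray("side",(238,300))))
```

```text
cup ell (125.26141357421875, 241.04295349121094) (22.214935302734375, 25.107419967651367)
funnel [460.5 294.2  95. ] from maxenclosing
neck [652.4  -8.   90. ] post [542.4 -24.  114. ] 111.19965294041006 marks [496.6 -71.3  53. ] [485.   10.5  53. ] [490.8 -30.4  53. ] 82.63907824415593
u [1.  0.1] 163.17108666637085 7.873278633526029 -111.19748220374956
mark dir -81.94840848547739
jarb [659.7 234.6  90. ]
jara [611.1 331.8  90. ]
pink [554.1 164.5  45. ]
purple [444.2 191.7  45. ]
plug [642.6 170.   42. ]
gauge [ 645.5 -170.2   60. ]
oil [ 637.9 -333.2  110. ]
binc [ 452.3 -296.    45. ]
side proj [238.3 300.3]
side proj [215.5 183.8]
side proj [257.2 183.4]
(array([542.7, -23.9, 111.9]), np.float64(0.20723115148929358)) (array([461. , 292.5,  93. ]), np.float64(1.770310970772501))
```

Call:
servo_tool --deltas '[[[0.034,-0.027,0],2,1],[[0.068,-0.054,0],4,1],[[0.102,-0.08,0],6,1],[[0.136,-0.106,0],8.2,1],[[0.17,-0.133,0],8.2,1]]'

```text
clock: 0.6
tcp_pos: [300.3, -423.9, 230.7]
tcp_rot: [-3.141, 0.0, 0.136]
wrist_force: [0.4, 0.1, -0.8]
grip_width: 85.4
grip_force: 0.0
```

```bash
cat >> h.py <<'E'
def go(*t):
    s=read_state();T=Rn.from_euler("xyz",s["tcp_rot"]).as_matrix()
    print("at",s["clock"],s["tcp_pos"].round(1),np.degrees(s["tcp_rot"]).round(2),"F",s["wrist_force"].round(1),"w",round(s["grip_width"],1),s["grip_force"],"d",(T.T@(np.array(t)-s["tcp_pos"])).round(1))
E
python3 -c "
from h import *
go(440,-200,230)"
```

```text
at 0.6 [ 300.3 -423.9  230.7] [-179.96    0.      7.82] F [ 0.4  0.1 -0.8] w 85.4 0.0 d [ 168.9 -202.8    0.9]
```

Call:
servo_tool --deltas '[[[0.031,-0.037,0],0,1],[[0.062,-0.074,0],0,1],[[0.093,-0.111,0],0,1],[[0.124,-0.148,0],0,1],[[0.155,-0.185,0],0,1]]'

```text
clock: 1.1
tcp_pos: [428.2, -219.1, 231.0]
tcp_rot: [-3.141, 0.0, 0.137]
wrist_force: [-0.2, -1.0, 0.0]
grip_width: 85.4
grip_force: 0.0
```

Call:
servo_tool --deltas '[[[0.006,-0.048,0],0,1],[[0.012,-0.096,0],0,1],[[0.018,-0.144,0],0,1],[[0.024,-0.192,0],0,1],[[0.03,-0.24,0],0,1]]'

```text
clock: 1.6
tcp_pos: [423.9, 22.6, 231.0]
tcp_rot: [-3.142, -0.0, 0.137]
wrist_force: [0.8, 0.9, 0.4]
grip_width: 85.4
grip_force: 0.0
```

```bash
python3 -c "
from h import *
go(460.5,293.5,160)"
```

```text
at 1.6 [423.9  22.6 231. ] [-180.     -0.      7.87] F [0.8 0.9 0.4] w 85.4 0.0 d [  73.4 -263.3   71. ]
```

Call:
servo_tool --deltas '[[[0.014,-0.046,0],0,1],[[0.028,-0.092,0],0,1],[[0.042,-0.138,0],0,1],[[0.056,-0.184,0],0,1],[[0.07,-0.23,0],0,1]]'

```text
clock: 2.1
tcp_pos: [461.9, 260.1, 230.9]
tcp_rot: [3.141, 0.0, 0.138]
wrist_force: [0.9, -0.6, 0.5]
grip_width: 85.4
grip_force: 0.0
```

Call:
servo_tool --deltas '[[[0.002,-0.017,0.02],0,1],[[0.003,-0.033,0.04],0,1],[[0.003,-0.033,0.04],0,1]]'

```text
clock: 2.4
tcp_pos: [457.9, 291.8, 187.4]
tcp_rot: [3.14, 0.007, 0.14]
wrist_force: [0.1, 0.5, 0.1]
grip_width: 85.3
grip_force: 0.0
```

Run:
```python
from h import *
s=read_state();im=camera("wrist");cv2.imwrite("pics/w1.png",im[:,:,::-1])
go(460.5,293.5,160)
m,b,_=blobs(im,(4,120,30),(16,255,255),100);print(b)
```

```text
at 2.45 [459.  291.1 189. ] [179.89   0.28   8.  ] F [ 0.3  0.6 -0.5] w 85.3 0.0 d [ 2.  -2.2 29. ]
[(array([225. ,  13.8]), [193, 0, 65, 33, 1725]), (array([346.9,   1.4]), [332, 0, 30, 5, 100]), (array([247. , 187.6]), [213, 150, 70, 73, 3613])]
```

View pics/w1.png

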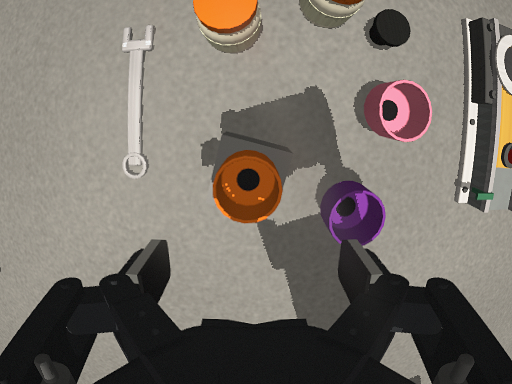

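The orange cup is at (248,186) between and ahead of the fingers, with purple (352,212) and pink (398,110) clear.

Run:
```python
from h import *
s=read_state();im=camera("wrist")
m,b,_=blobs(im,(4,120,30),(16,255,255),100);m[:100]=0
k=max(cv2.findContours(m,0,1)[0],key=cv2.contourArea);h=cv2.convexHull(k).reshape(-1,2)
# rim: cast hull points on z=95 and fit circle; keep points whose radius agrees
P=np.array([wplane(p,s,95)[:2] for p in h])
for _ in range(4):
    x=np.linalg.lstsq(np.c_[2*P,np.ones(len(P))],(P**2).sum(1),rcond=None)[0];c=x[:2];r=np.sqrt(x[2]+c@c)
    e=np.linalg.norm(P-c,axis=1)-r;print(c,r,len(P),e.std());P=P[abs(e)<max(1,1.5*e.std())]
go(c[0],c[1],62)
```

```text
[463.85880189 298.90732258] 29.449062159908046 39 1.0909576536545045
[463.58572226 299.15398044] 29.417458985648008 33 0.8755831661110182
[463.13104533 299.27188419] 29.261036167833144 28 0.5575648724134029
[462.88674159 299.24523008] 29.049134058996213 25 0.4255689253025282
at 2.5 [460.1 290.9 190.5] [1.7993e+02 1.2000e-01 7.9400e+00] F [-0.1  0.3  0.4] w 85.3 0.0 d [  4.2  -8.1 128.5]
```

Call:
servo_tool --deltas '[[[0.002,-0.003,0.03],0,1],[[0.003,-0.006,0.06],0,1],[[0.003,-0.006,0.06],0,1],[[0.003,-0.006,0.06],0,1]]'

```text
clock: 2.9
tcp_pos: [463.4, 296.8, 132.1]
tcp_rot: [3.141, -0.0, 0.137]
wrist_force: [-0.5, 0.3, 0.7]
grip_width: 85.4
grip_force: 0.0
```

Run:
```python
from h import *
camera("wrist")
s=read_state();im=camera("wrist")
m,b,_=blobs(im,(4,120,30),(16,255,255),100);m[:60]=0
k=max(cv2.findContours(m,0,1)[0],key=cv2.contourArea);h=cv2.convexHull(k).reshape(-1,2);print(h.min(0),h.max(0))
P=np.array([wplane(p,s,95)[:2] for p in h])
for _ in range(4):
    x=np.linalg.lstsq(np.c_[2*P,np.ones(len(P))],(P**2).sum(1),rcond=None)[0];c=x[:2];r=np.sqrt(x[2]+c@c)
    e=np.linalg.norm(P-c,axis=1)-r;print(c,r,len(P),e.std());P=P[abs(e)<max(1,1.5*e.std())]
go(c[0],c[1],62)
```

```text
[210 169] [296 261]
[465.1041148  299.33504725] 30.15978682696426 35 1.510050786740395
[465.25493387 299.44384651] 30.50266649598916 31 1.2257466974483986
[465.41401176 299.19728294] 30.730294887057152 28 1.0318382952782894
[465.44126412 299.3414464 ] 30.9454907272404 25 0.8786409027938017
at 3.0 [464.7 297.7 133.8] [-179.94   -0.22    7.84] F [-0.1 -0.5  1.4] w 85.6 0.0 d [ 0.7 -1.4 71.8]
```

Call:
servo_tool --deltas '[[[0,0,0.03],0,1],[[0,0,0.055],0,1],[[0,0,0.07],0,1],[[0,0,0.07],0,1]]'

```text
clock: 3.4
tcp_pos: [462.0, 297.0, 60.3]
tcp_rot: [3.141, 0.003, 0.137]
wrist_force: [-0.4, -0.3, -0.1]
grip_width: 85.6
grip_force: 0.0
```

Call:
servo_tool --deltas '[[[0,0,0],0,0],[[0,0,0],0,0],[[0,0,0],0,0],[[0,0,0],0,0],[[0,0,0],0,0]]'

```text
clock: 3.9
tcp_pos: [465.1, 298.6, 63.8]
tcp_rot: [-3.14, -0.005, 0.138]
wrist_force: [0.6, 0.9, 6.4]
grip_width: 57.4
grip_force: 64.4
```

Call:
servo_tool --deltas '[[[0,0,0],0,0],[[0,0,0],0,0],[[0,0,0],0,0],[[0,0,0],0,0]]'

```text
clock: 4.3
tcp_pos: [465.1, 298.6, 63.8]
tcp_rot: [-3.14, -0.005, 0.138]
wrist_force: [-0.3, -0.5, 5.7]
grip_width: 57.4
grip_force: 64.4
```

Call:
servo_tool --deltas '[[[0,0,-0.01],0,0],[[0,0,-0.03],0,0],[[0,0,-0.06],0,0],[[0,0,-0.1],0,0],[[0,0,-0.135],0,0]]'

```text
clock: 4.8
tcp_pos: [462.4, 297.4, 197.8]
tcp_rot: [3.141, 0.001, 0.138]
wrist_force: [0.7, 1.1, -1.6]
grip_width: 57.5
grip_force: 64.1
```

Call:
servo_tool --deltas '[[[0,0,0],0,0],[[0,0,0],0,0]]'

```text
clock: 5.0
tcp_pos: [463.3, 297.8, 197.5]
tcp_rot: [-3.141, -0.002, 0.138]
wrist_force: [-0.1, -0.1, -2.2]
grip_width: 57.3
grip_force: 64.1
```

Run:
```python
from h import *
for n in("wrist",): cv2.imwrite("pics/w2.png",camera(n)[:,:,::-1])
cv2.imwrite("pics/s2.png",cv2.resize(camera("side")[180:340,130:330,::-1],(800,640))[:600])
go(652.4,-8,200)
```

```text
at 5.1 [461.5 296.9 194.6] [179.94   0.2    7.89] F [-0.9 -1.1 -2.1] w 57.2 64.09433461725712 d [147.2 328.3  -5.6]
```

View pics/s2.png

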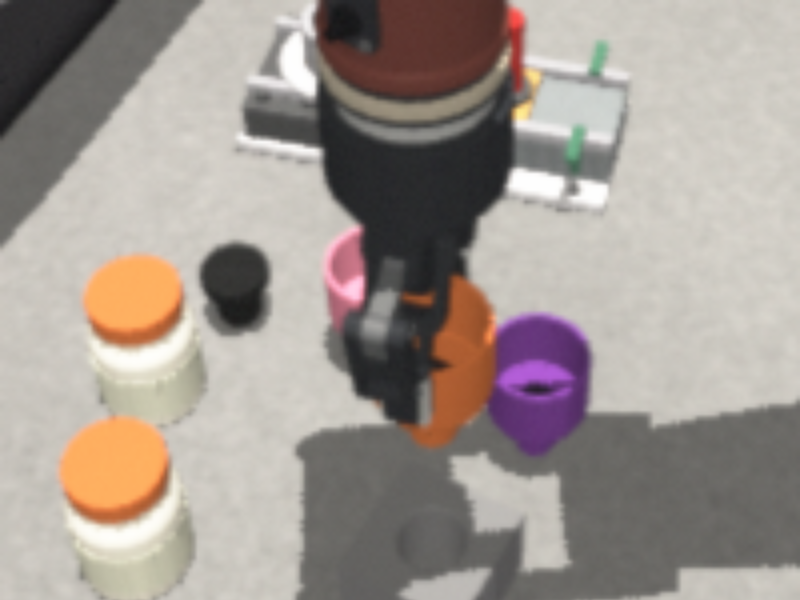

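Funnel is held upright between the fingers, at about (440,350) in the crop. Moving on toward the neck.

Call:
servo_tool --deltas '[[[0.006,0.025,0],0,0],[[0.016,0.065,0],0,0],[[0.026,0.11,0],0,0],[[0.036,0.15,0],0,0],[[0.046,0.195,0],0,0]]'

```text
clock: 5.6
tcp_pos: [533.8, 109.5, 193.7]
tcp_rot: [-3.141, 0.005, 0.138]
wrist_force: [0.4, 0.1, -1.0]
grip_width: 56.9
grip_force: 64.2
```

Call:
servo_tool --deltas '[[[0.01,0.043,0],0,0],[[0.02,0.085,0],0,0],[[0.027,0.115,0],0,0],[[0.03,0.133,0],0,0],[[0.03,0.133,0],0,0]]'

```text
clock: 6.1
tcp_pos: [582.6, -18.6, 194.3]
tcp_rot: [-3.141, 0.003, 0.135]
wrist_force: [-0.2, -0.1, -0.9]
grip_width: 56.8
grip_force: 64.3
```

Call:
servo_tool --deltas '[[[0,0,0],0,0],[[0,0,0],0,0]]'

```text
clock: 6.3
tcp_pos: [582.4, -15.3, 195.5]
tcp_rot: [-3.14, 0.002, 0.139]
wrist_force: [0.2, -0.4, -1.7]
grip_width: 57.1
grip_force: 64.2
```

Run:
```python
from h import *
np.set_printoptions(precision=1,suppress=True)
ss=[]
for _ in range(3): ss.append(read_state());im=camera("wrist")
for s in ss:print(s["tcp_pos"],s["tcp_rot"])
cv2.imwrite("pics/w3.png",im[:,:,::-1])
go(652.4,-8,200)
```

```text
[582.4 -15.3 195.5] [-3.1  0.   0.1]
[582.5 -15.3 195.8] [-3.1  0.   0.1]
[582.7 -15.4 196.1] [-3.1  0.   0.1]
at 6.45 [582.9 -15.4 196.2] [-180.    0.    8.] F [ 0.6 -0.1 -1.5] w 57.4 64.24753367900848 d [69.9  2.3 -3.8]
```

View pics/w3.png

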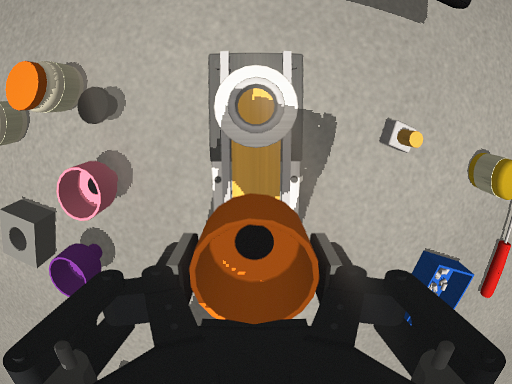

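Neck bore/rim is at about (256,104); the funnel rim in hand is centred near (254,260). I'll fit both in the tool frame.

Run:
```python
from h import *
np.set_printoptions(precision=1,suppress=True)
s=read_state();im=camera("wrist")
def fit(P):
    for _ in range(5):
        x=np.linalg.lstsq(np.c_[2*P,np.ones(len(P))],(P**2).sum(1),rcond=None)[0];c=x[:2];r=np.sqrt(x[2]+c@c)
        e=np.linalg.norm(P-c,axis=1)-r;P=P[abs(e)<max(1,1.5*e.std())]
    return c,r,len(P)
m,_,_=blobs(im,(4,120,30),(16,255,255),100);m[:180]=0
k=max(cv2.findContours(m,0,1)[0],key=cv2.contourArea);h=cv2.convexHull(k).reshape(-1,2);h=h[(h[:,1]<318)]
T=Rn.from_euler("xyz",s["tcp_rot"]).as_matrix();c=None
for z in(27,31,35):
    zz=s["tcp_pos"][2]+z;c,r,n=fit(np.array([wplane(p,s,zz)[:2] for p in h]));print("rim",z,c,r,n,"tool",T.T@(np.r_[c,zz]-s["tcp_pos"]))
g=cv2.cvtColor(im,cv2.COLOR_RGB2GRAY)[55:155,205:305]
G=cv2.resize(g,None,fx=4,fy=4,interpolation=cv2.INTER_CUBIC)
H=cv2.HoughCircles(G,cv2.HOUGH_GRADIENT,1,4,param1=120,param2=25,minRadius=70,maxRadius=125)
for x,y,r in H[0][:6]:
    uv=((x+.5)/4-.5+205,(y+.5)/4-.5+55);w=wplane(uv,s,90);w2=wplane((uv[0]+r/4,uv[1]),s,90)
    print("neck",uv,r/4,w,"rad",np.linalg.norm(w-w2),"tool",T.T@(w-s["tcp_pos"]))
cv2.imwrite("pics/neck.png",np.hstack([cv2.resize(im[55:155,205:305,::-1],(400,400),interpolation=cv2.INTER_CUBIC)]))
```

```text
rim 27 [584.8 -14.5] 31.9217917749971 21 tool [  2.1  -0.7 -27. ]
rim 31 [587.1 -14.2] 30.806747617034418 21 tool [  4.3  -0.7 -31. ]
rim 35 [589.3 -13.8] 29.691703459055528 21 tool [  6.6  -0.7 -35. ]
neck (np.float32(255.75), np.float32(104.75)) 28.25 [656.9  -5.9  90. ] rad 23.272154506834845 tool [ 74.6   0.8 106.2]
neck (np.float32(255.75), np.float32(105.75)) 28.7 [656.  -6.  90.] rad 23.650853840505263 tool [ 73.8   0.8 106.2]
neck (np.float32(254.5), np.float32(105.25)) 27.7 [656.3  -4.9  90. ] rad 22.80933992574586 tool [ 74.2  -0.2 106.2]
neck (np.float32(255.75), np.float32(103.75)) 29.15 [657.7  -5.7  90. ] rad 24.013153679912467 tool [ 75.5   0.8 106.2]
neck (np.float32(255.75), np.float32(102.5)) 30.45 [658.7  -5.6  90. ] rad 25.085108443537433 tool [ 76.5   0.8 106.2]
neck (np.float32(256.0), np.float32(106.75)) 29.125 [655.2  -6.3  90. ] rad 24.011453334852277 tool [ 73.    1.  106.2]
```

View pics/neck.png

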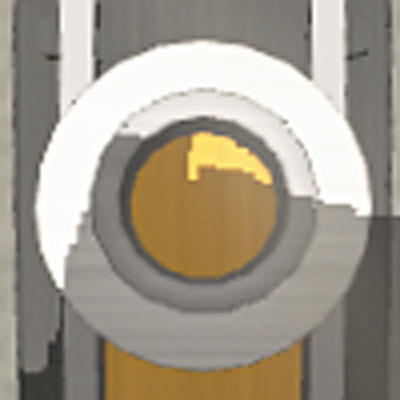

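The neck ring is centred at crop (204,200), i.e. (255.7,104.7). The cup hull includes the outer wall on the far side, so I'll refit its rim with r fixed at 29 mm on the near and side points only.

Run:
```python
from h import *
from scipy.optimize import least_squares
np.set_printoptions(precision=1,suppress=True)
s=read_state();im=camera("wrist")
m,_,_=blobs(im,(4,120,30),(16,255,255),100);m[:180]=0
k=max(cv2.findContours(m,0,cv2.CHAIN_APPROX_NONE)[0],key=cv2.contourArea).reshape(-1,2)
hull=cv2.convexHull(k);k=np.array([p for p in k if abs(cv2.pointPolygonTest(hull.astype(np.float32),(float(p[0]),float(p[1])),True))<1.2])
print(k.min(0),k.max(0),[ (p[0],p[1]) for p in k[::12]])
T=Rn.from_euler("xyz",s["tcp_rot"]).as_matrix()
for lo in(255,265,275):
  for z in(29,32,35):
    q=k[(k[:,1]>lo)];P=np.array([(T.T@(wplane(p,s,s["tcp_pos"][2]+z)-s["tcp_pos"]))[:2] for p in q])
    r=least_squares(lambda c:np.linalg.norm(P-c,axis=1)-29.0,[0,0],loss="soft_l1");print(lo,z,r.x,r.cost/len(P),len(P))
# steel ring contour of neck: outer tube circle points by hand from the crop
```

```text
[188 193] [319 323] [(np.int32(249), np.int32(193)), (np.int32(237), np.int32(197)), (np.int32(225), np.int32(203)), (np.int32(214), np.int32(212)), (np.int32(206), np.int32(223)), (np.int32(201), np.int32(236)), (np.int32(195), np.int32(248)), (np.int32(191), np.int32(260)), (np.int32(189), np.int32(272)), (np.int32(190), np.int32(285)), (np.int32(197), np.int32(298)), (np.int32(206), np.int32(310)), (np.int32(218), np.int32(319)), (np.int32(232), np.int32(320)), (np.int32(246), np.int32(322)), (np.int32(258), np.int32(323)), (np.int32(270), np.int32(321)), (np.int32(285), np.int32(319)), (np.int32(297), np.int32(314)), (np.int32(308), np.int32(303)), (np.int32(315), np.int32(291)), (np.int32(319), np.int32(279)), (np.int32(318), np.int32(267)), (np.int32(316), np.int32(255)), (np.int32(310), np.int32(243)), (np.int32(305), np.int32(231)), (np.int32(299), np.int32(219)), (np.int32(290), np.int32(208)), (np.int32(278), np.int32(200)), (np.int32(265), np.int32(195)), (np.int32(253), np.int32(194))]
255 29 [-0.8 -0.7] 0.39624911654326067 196
255 32 [ 2.  -0.8] 0.4625471658134046 196
255 35 [ 4.9 -0.8] 0.6068257323275087 196
265 29 [-0.7 -0.7] 0.40891653024105035 176
265 32 [ 2.1 -0.8] 0.3979946545336338 176
265 35 [ 4.9 -0.8] 0.4623581264091682 176
275 29 [-0.7 -0.7] 0.4429249939017658 157
275 32 [ 2.1 -0.7] 0.37065721713957583 157
275 35 [ 4.9 -0.8] 0.3656233630344377 157
```

Call:
servo_tool --deltas '[[[0.018,0.0005,0],0,0],[[0.04,0.001,0],0,0],[[0.06,0.0015,0.01],0,0],[[0.073,0.0015,0.03],0,0],[[0.073,0.0015,0.048],0,0]]'

```text
clock: 7.05
tcp_pos: [657.9, -7.7, 148.5]
tcp_rot: [3.141, -0.003, 0.139]
wrist_force: [-0.1, 0.0, -0.9]
grip_width: 57.4
grip_force: 64.2
```

Call:
servo_tool --deltas '[[[0,0,0],0,0],[[0,0,0],0,0]]'

```text
clock: 7.25
tcp_pos: [655.3, -7.9, 147.9]
tcp_rot: [-3.141, 0.001, 0.138]
wrist_force: [-0.4, 0.8, -1.3]
grip_width: 56.8
grip_force: 64.3
```

Run:
```python
from h import *
im=camera("side");t=camera("top")
go(656,-6,104)
a=cv2.resize(im[130:230,160:280,::-1],(480,400),interpolation=cv2.INTER_CUBIC);b=cv2.resize(t[120:200,200:264,::-1],(320,400),interpolation=cv2.INTER_CUBIC)
cv2.imwrite("pics/s4.png",np.hstack([a,b]))
```

```text
at 7.35 [656.5  -8.3 149.8] [ 1.7997e+02 -1.2000e-01  7.9000e+00] F [0.6 0.3 0.1] w 57.4 64.27006490528584 d [-0.3 -2.3 45.8]
```

View pics/s4.png

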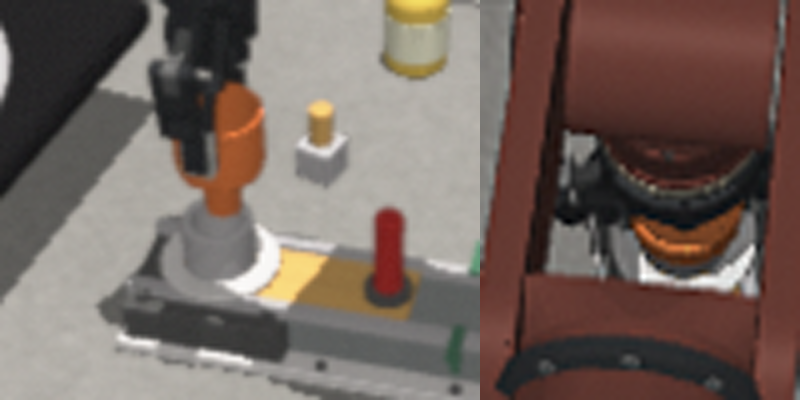

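The side crop shows the stem tip right over the neck mouth: stem axis at crop x≈225, tube ≈219. I'll check whether that is a real offset.

Run:
```python
from h import *
np.set_printoptions(precision=2,suppress=True)
for p in((656,-6,70),(656,-6,90),(656,-6,115),(656,-6,145),(646,-6,115),(656,-16,115)):
    u=proj("side",p);print(p,u,"crop",(u-[160,130])*4)
im=camera("side")
m,_,_=blobs(im,(5,150,50),(16,255,255),30)
for r in range(160,192):
    c=np.where(m[r,180:260])[0]+180
    if len(c):print(r,c.min(),c.max(),c.mean(),end=" | ")
print()
g=im.astype(int).sum(2)//3
for r in(187,189,191,193,195):print(r,g[r,200:232])
```

```text
(656, -6, 70) [214.35 189.61] crop [217.39 238.45]
(656, -6, 90) [213.89 183.93] crop [215.56 215.71]
(656, -6, 115) [213.3  176.61] crop [213.21 186.45]
(656, -6, 145) [212.57 167.51] crop [210.28 150.05]
(646, -6, 115) [216.84 177.55] crop [227.37 190.19]
(656, -16, 115) [214.97 174.28] crop [219.88 177.12]
160 213 224 218.5 | 161 214 224 219.0 | 162 214 224 219.0 | 163 214 224 219.0 | 164 214 224 219.0 | 165 214 224 219.0 | 166 214 224 219.0 | 167 214 224 219.0 | 168 214 224 219.0 | 169 214 224 219.0 | 170 214 224 219.0 | 171 214 223 218.5 | 172 214 223 218.5 | 173 214 222 218.0 | 174 207 221 214.75 | 175 209 219 214.0 | 176 211 218 214.5 | 177 211 218 214.5 | 178 212 218 215.0 | 179 212 218 215.0 | 180 212 218 215.0 | 181 212 218 215.0 | 182 213 217 215.0 | 
187 [117 116 116 117 115 112 119 118 112 107 111 115 119 122 124 123 122 120
 117 118 119 117 112 137 204 232 209 171 175 176 174 174]
189 [ 67  81 107 137 136 120 109 114 119 121 120 121 119 121 121 121 123 124
 124 119 114 108 102 115 163 221 246 240 225 210 204 198]
191 [ 81 117 137 143 140 129 106 108 114 118 119 118 121 122 125 128 123 122
 118 115 111 108 103 120 190 240 248 247 243 220 167 163]
193 [104 139 144 143 142 132 111 110 112 114 118 119 122 124 130 131 122 120
 118 115 112 108 103 115 192 246 247 247 246 237 193 191]
195 [116 141 144 143 141 132 108 107 112 116 117 122 122 126 132 128 127 129
 127 122 117 118 113 152 225 245 246 247 245 229 177 193]
```

Stem is about 1.6 px right of the tube axis, so roughly 3 mm short in x. I'll shift +2.5 mm and go down in steps, watching force.

Call:
servo_tool --deltas '[[[0.0025,-0.0005,0],0,0],[[0.0025,-0.0005,0.01],0,0],[[0.0025,-0.0005,0.018],0,0],[[0.0025,-0.0005,0.024],0,0],[[0.0025,-0.0005,0.024],0,0]]'

```text
clock: 7.9
tcp_pos: [656.6, -7.3, 122.0]
tcp_rot: [-3.141, 0.004, 0.138]
wrist_force: [-0.7, -0.2, -0.9]
grip_width: 57.5
grip_force: 64.3
```

Call:
servo_tool --deltas '[[[0,0,0.004],0,0],[[0,0,0.008],0,0],[[0,0,0.012],0,0],[[0,0,0.012],0,0]]'

```text
clock: 8.3
tcp_pos: [657.7, -7.4, 111.4]
tcp_rot: [-3.141, 0.001, 0.138]
wrist_force: [-0.2, 0.1, -1.2]
grip_width: 57.1
grip_force: 64.3
```

Call:
servo_tool --deltas '[[[0,0,0.003],0,0],[[0,0,0.005],0,0],[[0,0,0.005],0,0]]'

```text
clock: 8.6
tcp_pos: [658.0, -7.4, 106.9]
tcp_rot: [-3.141, 0.001, 0.138]
wrist_force: [0.1, 0.1, -1.0]
grip_width: 57.3
grip_force: 64.3
```

Call:
servo_tool --deltas '[[[0,0,0.001],0,0],[[0,0,0.002],0,0],[[0,0,0.002],0,0]]'

```text
clock: 8.9
tcp_pos: [658.1, -7.4, 105.2]
tcp_rot: [-3.142, 0.0, 0.138]
wrist_force: [-0.8, 0.6, -0.8]
grip_width: 57.0
grip_force: 64.3
```

Call:
servo_tool --deltas '[[[0,0,0.001],0,0],[[0,0,0.0015],0,0],[[0,0,0.0015],0,0]]'

```text
clock: 9.2
tcp_pos: [658.3, -7.5, 103.9]
tcp_rot: [-3.142, -0.0, 0.138]
wrist_force: [0.4, 0.1, 0.4]
grip_width: 57.0
grip_force: 64.4
```

Call:
servo_tool --deltas '[[[0,0,0.001],0,0],[[0,0,0.001],0,0]]'

```text
clock: 9.4
tcp_pos: [658.3, -7.5, 103.9]
tcp_rot: [3.142, 0.0, 0.138]
wrist_force: [-2.7, 1.1, 5.0]
grip_width: 56.5
grip_force: 64.8
```

Call:
servo_tool --deltas '[[[0,0,0],0,0.8],[[0,0,0],0,0.9],[[0,0,0],0,1],[[0,0,0],0,1],[[0,0,0],0,1]]'

```text
clock: 9.9
tcp_pos: [658.2, -7.5, 102.6]
tcp_rot: [-3.142, 0.0, 0.138]
wrist_force: [-0.5, 0.5, 0.4]
grip_width: 84.8
grip_force: 0.0
```

Run:
```python
from h import *
im=camera("side");w=camera("wrist")
go(656,-6,104)
cv2.imwrite("pics/s5.png",np.hstack([cv2.resize(im[130:230,160:280,::-1],(480,400),interpolation=cv2.INTER_CUBIC),cv2.resize(w[100:,130:386,::-1],(320,400))]))
```

```text
at 10.0 [658.2  -7.5 102.7] [-180.      0.      7.89] F [ 0.1 -0.2  0.6] w 85.0 0.0 d [-2.  -1.8 -1.3]
```

View pics/s5.png

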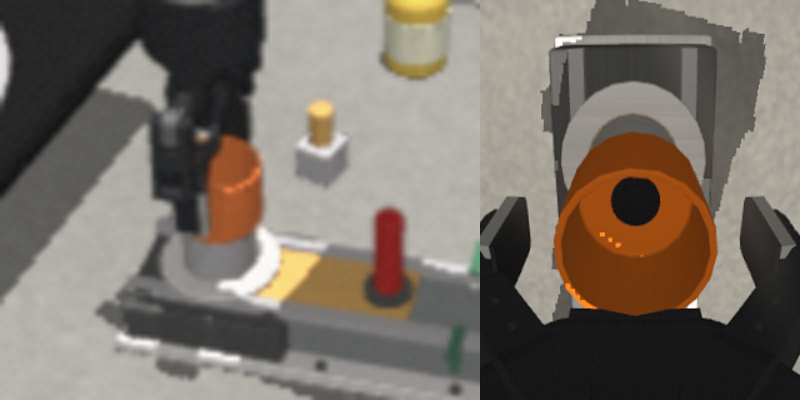

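The funnel is seated upright in the neck, released; the cup rim is centred between the fingers. Raise and go over the post.

Call:
servo_tool --deltas '[[[0,0,-0.015],0,1],[[0,0,-0.045],0,1],[[0,0,-0.08],0,1],[[0,0,-0.1],0,1]]'

```text
clock: 10.4
tcp_pos: [660.1, -7.6, 207.7]
tcp_rot: [3.14, -0.006, 0.138]
wrist_force: [-0.6, -0.5, 0.3]
grip_width: 85.3
grip_force: 0.0
```

Call:
servo_tool --deltas '[[[-0.03,0,0],0,1],[[-0.07,0,0],0,1],[[-0.11,0,0],0,1],[[-0.14,0,0],0,1],[[-0.14,0,0],0,1]]'

```text
clock: 10.9
tcp_pos: [516.0, -26.7, 203.0]
tcp_rot: [-3.141, 0.002, 0.137]
wrist_force: [0.4, 0.3, 0.5]
grip_width: 85.3
grip_force: 0.0
```

Call:
servo_tool --deltas '[[[0,0,0],0,1],[[0,0,0],0,1],[[0,0,0],0,1]]'

```text
clock: 11.2
tcp_pos: [521.0, -26.7, 203.6]
tcp_rot: [3.141, -0.002, 0.138]
wrist_force: [0.9, 0.6, -0.7]
grip_width: 85.5
grip_force: 0.0
```

Run:
```python
from h import *
np.set_printoptions(precision=1,suppress=True)
camera("wrist");s=read_state();im=camera("wrist");cv2.imwrite("pics/w6.png",im[:,:,::-1])
go(543,-22,76)
T=Rn.from_euler("xyz",s["tcp_rot"]).as_matrix();tl=lambda uv,z:(T.T@(wplane(uv,s,z)-s["tcp_pos"]))[:2]
for nm,lo,hi in(("green",(65,80,40),(90,255,255)),("red",(0,170,50),(3,255,255)),("red2",(174,150,50),(180,255,255)),("orange",(5,150,50),(16,255,255))):
    for c,st in blobs(im,lo,hi,25)[1]: print(nm,c,st,tl(c,53 if nm=="green" else 114))
```

```text
at 11.3 [520.5 -26.7 203. ] [180.   -0.    7.9] F [-0.7  0.1 -0.2] w 85.5 0.0 d [ 22.9  -1.5 127. ]
green [214.3 209.4] [200, 202, 29, 12, 231] [-30.  -41.8]
green [290.5 209. ] [279, 203, 25, 11, 172] [-29.5  37.3]
red [253.  165.7] [241, 150, 25, 32, 587] [26.4 -1.4]
red [500.8 234.1] [488, 203, 24, 61, 757] [-43.2 277.2]
orange [253.5  27.2] [214, 0, 81, 66, 3769] [136.3  -1. ]
orange [30.  32.1] [10, 9, 41, 47, 1476] [ 163.7 -214.3]
```

View pics/w6.png

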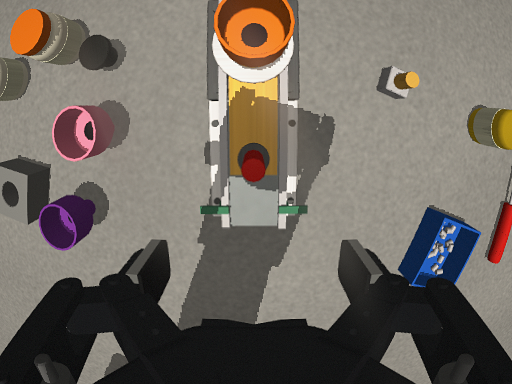

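The wrist view shows the post (253,166), bright top disc near (253,170), marks at (214,209) and (290,209), and the funnel seated at the top. Measuring finer, numerically.

Run:
```python
from h import *
np.set_printoptions(precision=1,suppress=True,linewidth=220)
s=read_state();im=camera("wrist")
T=Rn.from_euler("xyz",s["tcp_rot"]).as_matrix();tl=lambda uv,z:(T.T@(wplane(uv,s,z)-s["tcp_pos"]))[:2]
print("red col 253",[(r,im[r,253].tolist()) for r in range(136,188,2)])
print("row158 gray",im[158,230:280].mean(1).astype(int))
for x in(207,214,286,292,298):print("green",x,[(r,im[r,x].tolist()) for r in range(199,219)])
for v in(204,206,208,210,212,214):print(v,tl((253,v),55),tl((253,v),51))
for v in(166,168,170,172):print(v,tl((253,v),114))
for v in(142,150,158):print("collar",v,tl((253,v),54))
```

```text
red col 253 [(136, [138, 104, 46]), (138, [136, 102, 45]), (140, [137, 101, 44]), (142, [87, 68, 35]), (144, [53, 52, 50]), (146, [54, 54, 50]), (148, [54, 53, 50]), (150, [90, 12, 9]), (152, [88, 14, 8]), (154, [89, 16, 12]), (156, [88, 15, 13]), (158, [114, 17, 10]), (160, [129, 24, 20]), (162, [127, 23, 18]), (164, [127, 26, 22]), (166, [126, 21, 18]), (168, [125, 22, 16]), (170, [125, 20, 17]), (172, [124, 20, 14]), (174, [122, 18, 16]), (176, [125, 22, 19]), (178, [123, 22, 15]), (180, [123, 16, 11]), (182, [87, 76, 72]), (184, [84, 85, 83]), (186, [140, 140, 133])]
row158 gray [91 92 92 93 96 98 99 78 53 51 50 50 51 47 37 36 36 37 36 42 42 46 48 47 49 44 41 37 40 38 39 38 35 43 49 52 52 51 49 68 94 98 96 94 92 94 94 90 81 88]
green 207 [(199, [152, 148, 137]), (200, [154, 150, 139]), (201, [154, 151, 139]), (202, [156, 151, 140]), (203, [115, 111, 103]), (204, [77, 75, 71]), (205, [59, 65, 56]), (206, [37, 64, 47]), (207, [38, 73, 50]), (208, [40, 73, 53]), (209, [42, 74, 53]), (210, [42, 74, 54]), (211, [40, 72, 52]), (212, [39, 73, 52]), (213, [46, 74, 56]), (214, [81, 82, 75
[... 1518 characters left out ...]
[90, 87, 81]), (202, [90, 87, 81]), (203, [91, 89, 83]), (204, [85, 84, 78]), (205, [63, 78, 64]), (206, [71, 123, 90]), (207, [83, 144, 105]), (208, [61, 104, 75]), (209, [47, 72, 54]), (210, [47, 73, 54]), (211, [47, 71, 54]), (212, [43, 71, 52]), (213, [72, 80, 69]), (214, [87, 85, 79]), (215, [88, 83, 79]), (216, [82, 82, 75]), (217, [93, 90, 85]), (218, [97, 93, 88])]
204 [-23.3  -1.6] [-24.6  -1.6]
206 [-25.5  -1.6] [-26.8  -1.6]
208 [-27.6  -1.6] [-28.9  -1.6]
210 [-29.8  -1.6] [-31.1  -1.6]
212 [-32.   -1.6] [-33.3  -1.6]
214 [-34.1  -1.6] [-35.5  -1.6]
166 [26.2 -1.4]
168 [24.6 -1.4]
170 [23.  -1.4]
172 [21.4 -1.4]
collar 142 [39.6 -1.5]
collar 150 [31.7 -1.5]
collar 158 [23.7 -1.5]
```

Call:
servo_tool --deltas '[[[0.01,-0.001,0.02],0,1],[[0.02,-0.001,0.05],0,1],[[0.023,-0.001,0.09],0,1],[[0.023,-0.001,0.118],0,1],[[0.023,-0.001,0.127],0,1]]'

```text
clock: 11.85
tcp_pos: [539.3, -21.9, 71.7]
tcp_rot: [-3.139, 0.007, 0.138]
wrist_force: [-0.3, 0.2, -0.0]
grip_width: 85.7
grip_force: 0.0
```

Call:
servo_tool --deltas '[[[0,0,0],0,1],[[0,0,0],0,1],[[0,0,0],0,1]]'

```text
clock: 12.15
tcp_pos: [544.2, -22.9, 78.0]
tcp_rot: [3.14, -0.004, 0.138]
wrist_force: [-0.5, 0.1, 1.0]
grip_width: 85.2
grip_force: 0.0
```

Call:
servo_tool --deltas '[[[0,0,0],0,0.5],[[0,0,0],0,0.3],[[0,0,0],0,0],[[0,0,0],0,0],[[0,0,0],0,0]]'

```text
clock: 12.65
tcp_pos: [542.3, -23.0, 76.2]
tcp_rot: [3.141, -0.0, 0.138]
wrist_force: [-0.5, -2.2, 1.9]
grip_width: 18.5
grip_force: 58.4
```

Call:
servo_tool --deltas '[[[0,0,0],0,0],[[0,0,0],0,0],[[0,0,0],0,0]]'

```text
clock: 12.95
tcp_pos: [542.3, -23.0, 76.2]
tcp_rot: [3.141, 0.0, 0.138]
wrist_force: [-2.8, -2.9, 3.4]
grip_width: 18.2
grip_force: 58.5
```

Call:
servo_tool --deltas '[[[-0.006,0,0],0,0],[[-0.013,0,0],0,0],[[-0.02,0,0],0,0],[[-0.027,0,0],0,0],[[-0.034,0,0],0,0]]'

```text
clock: 13.45
tcp_pos: [510.9, -27.6, 76.2]
tcp_rot: [3.14, -0.007, 0.137]
wrist_force: [7.5, -2.7, -4.0]
grip_width: 18.5
grip_force: 58.7
```

Call:
servo_tool --deltas '[[[-0.006,0,0],0,0],[[-0.011,0,0],0,0],[[-0.015,0,0],0,0],[[-0.0175,0,0],0,0],[[-0.0175,0,0],0,0]]'

```text
clock: 13.95
tcp_pos: [493.8, -30.0, 76.2]
tcp_rot: [3.14, -0.008, 0.137]
wrist_force: [7.9, -2.6, -4.2]
grip_width: 18.4
grip_force: 58.8
```

Call:
servo_tool --deltas '[[[0,0,0],0,0],[[0,0,0],0,0],[[0,0,0],0,0]]'

```text
clock: 14.25
tcp_pos: [494.1, -30.0, 76.2]
tcp_rot: [3.14, -0.008, 0.137]
wrist_force: [8.6, -2.1, -5.1]
grip_width: 18.1
grip_force: 58.9
```

Run:
```python
from h import *
np.set_printoptions(precision=1,suppress=True)
s=read_state();w=camera("wrist");sd=camera("side")
go(542.3,-23,76.2)
T=Rn.from_euler("xyz",s["tcp_rot"]).as_matrix();tl=lambda uv,z:(T.T@(wplane(uv,s,z)-s["tcp_pos"]))
for n,im in(("w",w),("side",sd)):
  for nm,lo,hi in(("green",(65,80,40),(90,255,255)),("red",(0,150,40),(4,255,255)),("orange",(5,150,50),(16,255,255))):
    for c,st in blobs(im,lo,hi,5)[1]:
        if n=="side" and c[0]>330: continue
        print(n,nm,c,st,(tl(c,53 if nm=="green" else 114)[:2] if n=="w" else ""))
c0=[proj("side",(490.8,-30.4,z)) for z in(53,95,114)];print(c0)
```

```text
at 14.35 [494.1 -30.   76.2] [179.9  -0.4   7.9] F [ 9.1 -1.3 -5.1] w 18.8 58.8506019115448 d [48.7 -0.3  0.3]
w green [195.7 233.1] [173, 222, 39, 19, 408] [ -3.2 -36. ]
w green [307.9 232.9] [297, 226, 29, 14, 297] [-3.1 32.1]
w green [166.9 237.8] [164, 236, 8, 4, 25] [ -6.8 -54.7]
w red [253.8 258.2] [231, 214, 47, 85, 3122] [12.  -0.7]
side green [273.2 217.3] [272, 213, 3, 9, 14] 
side red [262.5 118.4] [261, 115, 4, 8, 20] 
side red [316.5 134.8] [302, 130, 29, 11, 189] 
side red [274.5 204.1] [272, 203, 7, 3, 17] 
side orange [213.9 176.8] [203, 165, 22, 26, 477] 
side orange [163.1 254.8] [151, 245, 24, 21, 403] 
side orange [158.3 297. ] [145, 285, 27, 25, 518] 
[array([276.3, 204.3]), array([277. , 192.4]), array([277.4, 186.8])]
```

Run:
```python
from h import *
np.set_printoptions(precision=1,suppress=True,linewidth=200)
s=read_state();w=camera("wrist")
T=Rn.from_euler("xyz",s["tcp_rot"]).as_matrix();tl=lambda uv,z:(T.T@(wplane(uv,s,z)-s["tcp_pos"]))[:2]
print([(r,w[r,254].tolist()) for r in range(180,312,3)])
for x in(185,205,302,312,320):print(x,[(r,w[r,x].tolist()) for r in range(219,246,1) if w[r,x,1]>1.25*w[r,x,0]])
for v in range(200,300,8):print(v,tl((254,v),114),tl((254,v),54),tl((254,v),55))
```

```text
[(180, [147, 110, 48]), (183, [147, 109, 47]), (186, [147, 109, 48]), (189, [146, 109, 48]), (192, [145, 109, 47]), (195, [145, 109, 48]), (198, [149, 112, 49]), (201, [36, 36, 36]), (204, [54, 53, 50]), (207, [57, 56, 53]), (210, [57, 56, 53]), (213, [81, 37, 35]), (216, [96, 19, 17]), (219, [94, 15, 11]), (222, [93, 13, 9]), (225, [94, 13, 12]), (228, [94, 15, 11]), (231, [95, 18, 12]), (234, [95, 18, 15]), (237, [94, 14, 12]), (240, [94, 15, 12]), (243, [95, 16, 12]), (246, [93, 11, 8]), (249, [95, 17, 14]), (252, [94, 12, 10]), (255, [94, 15, 9]), (258, [99, 19, 17]), (261, [138, 27, 21]), (264, [134, 23, 19]), (267, [133, 22, 20]), (270, [132, 22, 15]), (273, [131, 20, 15]), (276, [132, 22, 19]), (279, [131, 20, 16]), (282, [133, 22, 19]), (285, [131, 20, 14]), (288, [130, 20, 18]), (291, [131, 20, 17]), (294, [131, 23, 19]), (297, [129, 17, 12]), (300, [89, 89, 84]), (303, [88, 86, 80]), (306, [92, 89, 81]), (309, [93, 90, 85])]
185 [(227, [40, 61, 45]), (228, [48, 72, 54]), (229, [55, 86, 64]), (230, [52, 84, 62]), (231, [52, 83, 61]), (232, [52, 82, 62]), (233, [53, 83, 63]),
[... 1191 characters left out ...]
64]), (233, [56, 82, 64]), (234, [56, 83, 62]), (235, [59, 83, 65]), (236, [57, 83, 64]), (237, [54, 81, 61]), (238, [54, 82, 62]), (239, [66, 84, 69])]
200 [35.7 -0.7] [18.  -0.6] [18.3 -0.6]
208 [32.6 -0.7] [13.2 -0.6] [13.5 -0.6]
216 [29.5 -0.7] [ 8.3 -0.6] [ 8.6 -0.6]
224 [26.3 -0.7] [ 3.3 -0.6] [ 3.7 -0.6]
232 [23.1 -0.7] [-1.8 -0.6] [-1.4 -0.6]
240 [19.8 -0.7] [-7.  -0.6] [-6.6 -0.6]
248 [16.4 -0.7] [-12.4  -0.6] [-11.9  -0.6]
256 [12.9 -0.7] [-17.8  -0.6] [-17.3  -0.6]
264 [ 9.4 -0.7] [-23.5  -0.6] [-22.9  -0.6]
272 [ 5.7 -0.7] [-29.2  -0.6] [-28.7  -0.6]
280 [ 1.9 -0.7] [-35.2  -0.6] [-34.6  -0.6]
288 [-2.  -0.7] [-41.4  -0.6] [-40.7  -0.6]
296 [-6.1 -0.6] [-47.8  -0.6] [-47.1  -0.6]
```

The post stands at tool x≈+2.2, the marks at −2.6: about 4.8 mm more to pull.

Call:
servo_tool --deltas '[[[-0.0025,0,0],0,0],[[-0.005,0,0],0,0],[[-0.005,0,0],0,0],[[-0.005,0,0],0,0],[[-0.005,0,0],0,0]]'

```text
clock: 14.9
tcp_pos: [489.3, -30.7, 76.2]
tcp_rot: [3.14, -0.008, 0.137]
wrist_force: [7.5, -2.2, -4.6]
grip_width: 18.6
grip_force: 58.9
```

Run:
```python
from h import *
np.set_printoptions(precision=1,suppress=True,linewidth=200)
s=read_state();w=camera("wrist");go(542.3,-23,76.2)
T=Rn.from_euler("xyz",s["tcp_rot"]).as_matrix();tl=lambda uv,z:(T.T@(wplane(uv,s,z)-s["tcp_pos"]))[0]
for x in(205,302,312):
    r=[r for r in range(200,250) if w[r,x,1]>1.25*w[r,x,0] and w[r,x,1]>74];print("mark",r[0],r[-1],(tl((x,r[0]-.5),55)+tl((x,r[-1]+.5),55))/2)
c=w[:,254].astype(int);print("collar",[r for r in range(190,215) if c[r,0]<60][:1],[tl((254,r),54)-16 for r in range(190,215) if c[r,0]<70][:1])
d=[r for r in range(240,310) if c[r,0]>115 and c[r,1]<45];print("disc",d[0],d[-1],(tl((254,d[0]-.5),114)+tl((254,d[-1]+.5),114))/2)
sd=camera("side")
m,b,_=blobs(sd,(5,150,50),(16,255,255),300)
for q in b:print(q)
print(proj("side",(656.5,-6.5,112.5)))
```

```text
at 14.95 [489.3 -30.7  76.2] [179.9  -0.5   7.9] F [ 7.9 -2.  -4.7] w 18.5 58.93790066242218 d [53.6 -0.3  0.4]
mark 221 232 1.8989676204507773
mark 221 232 1.8744751649717961
mark 220 232 2.1040143894034324
collar [200] [np.float64(2.002953101166952)]
disc 260 298 2.0053269287635094
(array([213.9, 176.8]), [203, 165, 22, 26, 476])
(array([163. , 254.8]), [151, 245, 24, 21, 402])
(array([158.3, 297. ]), [146, 285, 26, 25, 517])
[213.3 177.2]
```

Post and marks now agree within about 0.2 mm, and the funnel is at its place. Hold briefly, then hand in.

Call:
servo_tool --deltas '[[[0,0,0],0,0],[[0,0,0],0,0],[[0,0,0],0,0],[[0,0,0],0,0],[[0,0,0],0,0]]'

```text
clock: 15.5
tcp_pos: [489.3, -30.7, 76.2]
tcp_rot: [3.14, -0.008, 0.137]
wrist_force: [8.6, -0.9, -5.4]
grip_width: 18.4
grip_force: 58.9
```

Call:
servo_tool --deltas '[[[0,0,0],0,0],[[0,0,0],0,0],[[0,0,0],0,0]]'

```text
clock: 15.8
tcp_pos: [489.3, -30.6, 76.2]
tcp_rot: [3.14, -0.008, 0.137]
wrist_force: [8.2, -2.0, -6.3]
grip_width: 18.7
grip_force: 58.9
```

```bash
python3 -c "
from bench import *
print(job_done())"
```

```text
the job is handed in; nothing more can be done
None
```

The job is handed in at about 16 s of the 51 s: by my own measurements the orange funnel is seated upright in the neck and released, and the gripper is holding the red post within about 0.2 mm of the green marks; no verdict was returned.

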